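# Reset the purge gas valve to two turns open

### The arm

A 6-joint arm with a two-finger parallel gripper is mounted at the origin on the work surface. World frame = base frame: x ahead of the robot, y to its left, z up, the work surface at z = 0. Lengths are in m, angles in rad, forces in N, time in s.
With the tool pointing down it reaches from about 0.425 to 0.95 m from the base axis. Payload 3.5 kg.
Tool frame: the origin (TCP) lies between the finger pads, 19 mm behind the fingertips; this is the grasp point; z points along the fingers, y is the line along which they close (so a half turn about z gives the same grasp; the last joint's range is limited). The gripper opens to 85 mm and grips with 20 to 120 N. Pads are 22 mm wide; open, the fingers measure 114 mm over their backs; the gripper's body (76 mm by 85 mm) begins 54 mm behind the grasp point. The pads swing forward as they close: fully open they stand 13 mm farther back than shut.
Start: joints at [1.048, 0.286, 1.577, -0, 1.279, -0.15], TCP at [0.246, 0.629, 0.25] pointing down, gripper open.
Joint ranges: [-2.77, 2.77], [-0.9, 2.22], [0.21, 2.48], [-1.53, 4.67], [0.24, 2.81], [-2.84, 2.84]. Speed limits (rad/s): [2.79, 2.79, 3.14, 3.14, 3.14, 3.14].

### API

Orientations are given as a unit quaternion [x, y, z, w].
In Python, from plant import ctrl gives the robot as it stands. The module is installed in compiled form; this text tells all that it offers.
- The arm moves only by the tool send_rows, never from a script. Its argument "rows" is text: rows parted by semicolons, each of 7 numbers parted by spaces: the turn, a rotation vector about the tool's x, y, z in degrees, then the shift along the tool's x, y, z in mm, then the opening, from -1 (shut) to 1 (fully open). A call has 1 to 8 rows; each row is the pose to reach, as a shift and turn from the pose commanded when the call began, along the tool's axes at that moment; what a row does not reach only later rows make up. A row lasts 1/8 s, in which the tool goes at most 62.5 mm and 10.7 degrees, less where a joint would pass 70% of its speed; a pose out of reach is approached as far as the arm can. A call with a gripper value outside its range is refused whole. The fingers move at their own pace and stop on an object; "grip_force" is the grip in N (left out, the last holds). Time passes only in rows, so rows that repeat a pose let the fingers close. It gives the time, the measured TCP pose, the force, the opening and the grip force at its end, in the units of the state.
- ctrl.get_state(): the state, without advancing time (a new reading comes with each control period).
- ctrl.read_camera(name): name is "side" or "top"; returns a dict with "color" (400x640x3 uint8, red, green, blue), "fx", "fy", "cx", "cy" (pixels), "D" ([k1, k2, p1, p2, k3] as OpenCV has them; the pictures are not rectified), "extrinsics" (4x4, takes a point from world to camera coordinates). Camera axes: x right, y down, z forward; pixel columns grow to the right and rows downward; lengths in m; the calibration is good to about 2 mm. A picture is of the moment at which its call begins. There is no depth.
- ctrl.sign_off(): hands the job in; it is judged then, once.
Trained networks look in a picture, given as the dict that the camera call returned (one of the last four; its "shot" number tells which), for a name from the list of things; names that differ only in an ending like _2 or _b are one class to them, and where a whole thing is asked for, a point or a joint stands for the part that bears it (a point fixed in the world has none). Each returns a list of dicts, best first, with "p" (0 to 1); they miss things now and then, are a little off and sometimes report something else, mostly with a low value. They report only what shows in the picture. A call takes as long as a camera call.
- ctrl.look_for(picture, target): "position" ([x, y, z] in m, in the coordinates of the camera as it stood for that picture, good to about 4 mm: the middle of the surface that is visible of it).
The state is a dict: "time": time; "qpos": joint angles; "dq": joint speeds; "joint_efforts": joint torques, N m; "eef_pos": TCP position; "tcp_rot": TCP orientation; "contact_force": force on the tool from outside, world axes, zero at the start; "wrist_torque": the same for the moment, N m; "opening": opening from 0.0 (shut) to 1.0 (fully open); "finger_force": force on a finger pad.
Only numpy, scipy, OpenCV 4.12 (cv2) and the standard library are available. Lean on these libraries where they do the work, as an engineer would, in place of code of your own. Each camera call takes 0.05 s, during which the arm holds its last target. There are 200 camera calls.

### The job

The amber bottle standing next to the bench valve is in the way of the valve's crank handle: stand it upright in the empty cell of the grey solvent tray. Then wind the valve wheel by its handle clockwise (seen from above) until it is fully closed against its stop, and open it again by exactly two full turns, so that the handle is back at the same clock position (within about 15 degrees). Finish with the wheel still and the gripper still gripping the handle: do not let go; leave everything else where it is and do not knock anything over.

Things in the scene. Friction and masses are not known exactly. Their poses are not given: they have to be found in the camera images.
- valve: Brass shut-off valve screwed to the bench. Origin: on the bench, on the vertical stem's axis; z up. Base plate 90 x 100 mm; two pipe stubs, 33 mm high, run 110 mm along its +y and -y. On the stem a grey horizontal wheel, 104 mm across, top 74 mm above the bench, with a lug that carries the handle. Fully closed, the handle points to the valve's -x, midway between the pipes.
- wheel (a joint): Turn of the wheel in rad, counted over several turns: 0 closed, at a hard stop; grows as it opens, counterclockwise from above; two turns = 12.57; other stop at 31.4. At q the handle stands at angle (valve yaw + pi + q) about the stem. Turning takes 2 to 3 N at the handle; it stays where left. Starts between 1.3 and 4.9.
- handle: Crank handle: black upright round grip, 22 mm in diameter, 42 mm high, on the wheel's lug 65 mm from the stem's axis. Origin: centre of its foot, 73 mm above the bench; top at 115 mm. It spins freely on its own vertical pin, so a gripper holding it from above can travel round the circle without turning.
- bottle: Amber glass bottle in the way: body 56 mm in diameter up to 92 mm, black cap 34 mm in diameter from 122 to 150 mm above its underside. Stands on the bench about 92 mm from the stem's axis, at the valve's -x side within 20 degrees, so the handle cannot pass it to the closed stop. Origin: centre of its underside. 0.15 to 0.3 kg.
- tray: Grey plastic solvent tray fixed to the bench, 220 x 105 mm and 35 mm high outside, walls and floor 5 mm, a wall across its middle making two cells of 102 x 95 mm side by side along its x. Origin: centre of its underside. It stands left or right of the valve.
- free_cell (a point): Centre of the floor of the tray's empty cell (the -x cell), 5 mm above the bench; axes as the tray's.
- spare: A second amber bottle, the same as the first, standing in the tray's other (+x) cell; leave it there. Origin: centre of its underside.
- rack: Blue vial rack with vials, 160 x 85 mm, 48 mm high, on the other side of the valve than the tray; leave alone. Origin: centre of its underside.
- beaker: Glass beaker, 68 mm across, 90 mm high; leave alone.
- spanner: Steel spanner, 180 mm long, lying flat behind the valve; leave alone.
- jar: Small jar, 44 mm across, 50 mm high, beyond the valve and to its right, seen from the robot; leave alone.
- tipbox: White pipette tip box, 120 x 85 mm, 60 mm high; leave alone.
- flask: Large clear jar, 80 mm across, 130 mm high, to the far left; leave alone.

How it is judged:
By the outcome, as a careful person would: the job done as asked, in the order asked, and still so for the second after the job is handed in, while the arm keeps its last pose, push and grip.
It also fails if it takes over 72 s, if anything falls off the work surface, if the arm or the gripper's body presses on something with over 40 N, if the wrist force passes 120 N, or if a joint passes its speed limit or range.

## Working session

There is one attempt and no reset: what is moved stays moved. The work goes in short steps, Python scripts to look and compute and a tool call to move; the robot and the scene stay as the last step left them, time stands still between calls to the robot, and variables do not carry over. Pictures are saved under pics/ and viewed, at most 10 in all, crops included, and the job is handed in when it is done.

Besides the shell and the picture viewer there is one more tool, called after "Emit:" as name(argument=value, ...) on one line, values as JSON. send_rows: Moves the arm, as the interface text tells. Its arguments: {"type":"object","properties":{"rows":{"type":"string"},"grip_force":{"type":"number"}},"required":["rows"]}

```bash
mkdir -p pics; cat > h.py <<'E'
import numpy as np, cv2
from plant import ctrl
def shot(n,f=None):
    p=ctrl.read_camera(n)
    if f: cv2.imwrite('pics/'+f,p['color'][:,:,::-1])
    return p
def towld(p,x):
    E=np.array(p['extrinsics']); return E[:3,:3].T@(np.array(x)-E[:3,3])
def find(p,t):
    return [(round(r['p'],2),np.round(towld(p,r['position']),3).tolist()) for r in ctrl.look_for(p,t)[:3]]
def K(p): return np.array([[p['fx'],0,p['cx']],[0,p['fy'],p['cy']],[0,0,1]])
def pix(p,X):
    E=np.array(p['extrinsics']); return cv2.projectPoints(np.array(X,float).reshape(-1,1,3),cv2.Rodrigues(E[:3,:3])[0],E[:3,3],K(p),np.array(p['D']))[0].reshape(-1,2)
def onplane(p,uv,z):
    E=np.array(p['extrinsics']); u=cv2.undistortPoints(np.array(uv,float).reshape(-1,1,2),K(p),np.array(p['D'])).reshape(-1,2)
    c=-E[:3,:3].T@E[:3,3]; d=np.c_[u,np.ones(len(u))]@E[:3,:3]
    return c+d*((z-c[2])/d[:,2])[:,None]
E
python3 - <<'E'
from h import *
s=ctrl.get_state(); print(s)
for n in('side','top'):
    p=shot(n,n+'1.png'); E=np.array(p['extrinsics']); print(n,p['fx'],(-E[:3,:3].T@E[:3,3]).round(3))
    for t in('valve','handle','bottle','tray','free_cell','spare','rack','wheel'): print(t,find(p,t))
E
```

```text
{'time': 0.0, 'qpos': array([ 1.04800218e+00,  2.87167488e-01,  1.57817253e+00,  1.71860285e-06,
        1.27858527e+00, -1.50016590e-01]), 'dq': array([-0.0008676 ,  0.00041587, -0.00168485, -0.00065658,  0.00119163,
       -0.00204478]), 'joint_efforts': array([ 7.78803333e-04, -4.05980587e+01, -2.92624944e+01, -1.49833886e-04,
        5.73912359e-03,  4.40298848e-06]), 'eef_pos': array([0.24551283, 0.62811445, 0.24864833]), 'tcp_rot': array([ 1.85311554e-01,  9.82679128e-01, -1.10066746e-03, -3.85772167e-04]), 'contact_force': array([-0.86690197,  0.2511798 , -0.63285946]), 'wrist_torque': array([ 0.01248115, -0.01052253, -0.0106104 ]), 'finger_force': 0.0, 'opening': 0.9975675807084284}
side 474.05608812631374 [ 0.133 -0.743  0.804]
valve [(0.76, [0.596, 0.007, 0.037]), (0.66, [0.608, 0.028, 0.07])]
handle []
bottle [(0.9, [0.506, -0.021, 0.085]), (0.45, [0.509, -0.338, 0.095])]
tray [(0.97, [0.452, -0.307, 0.002])]
free_cell [(0.98, [0.453, -0.309, 0.008])]
spare [(0.75, [0.508, -0.335, 0.094]), (0.2, [0.569, 0.452, 0.077])]
rack [(0.75, [0.485, 0.249, 0.029])]
wheel [(0.68, [0.61, 0.024, 0.068])]
top 426.69123823003594 [0.428 0.106 1.182]
valve [(0.87, [0.603, 0.016, 0.045])]
handle [(0.46, [0.656, 0.044, 0.116])]
bottle [(0.81, [0.515, 0.004, 0.101])]
tray [(0.93, [0.444, -0.314, 0.003])]
free_cell [(0.95, [0.447, -0.303, 0.0])]
spare [(0.7, [0.781, 0.045, 0.007]), (0.58, [0.524, -0.304, 0.101])]
rack [(0.71, [0.494, 0.272, 0.028]), (0.22, [0.738, -0.263, 0.057])]
wheel [(0.81, [0.611, 0.025, 0.071]), (0.23, [0.74, -0.264, 0.059])]
```

View pics/side1.png

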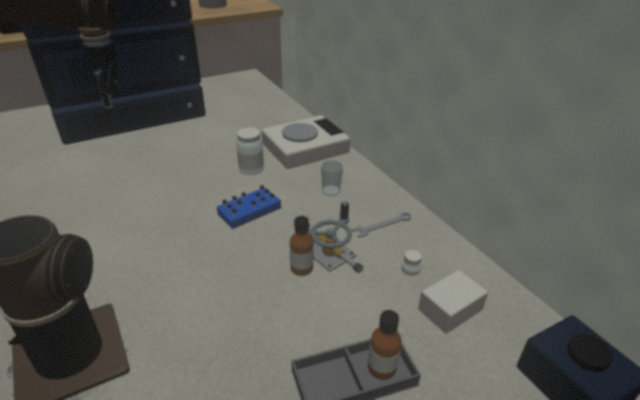

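View pics/top1.png

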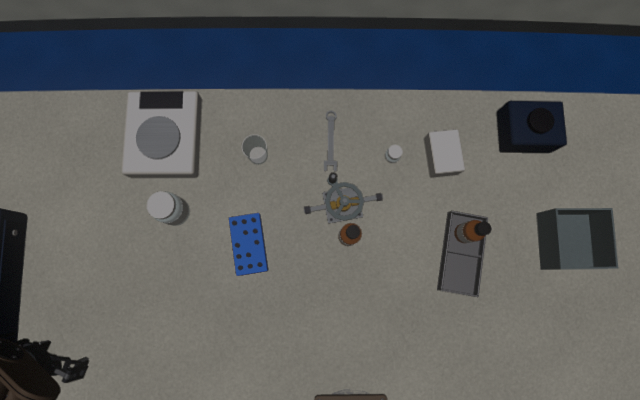

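Side view: bottle at (302,245), cap (302,223), handle top about (344,206), wheel (331,233), tray's free cell about (325,378). Top view: cap about (351,231), handle (333,177), wheel (344,201), and the tray on the robot's right with its empty cell near (462,272). I'll enlarge these parts to get finer pixels.

```bash
python3 - <<'E'
import cv2,numpy as np
t=cv2.imread('pics/top1.png');s=cv2.imread('pics/side1.png')
f=lambda i,x,y,w,h:cv2.convertScaleAbs(cv2.resize(i[y:y+h,x:x+w],(400,300),interpolation=cv2.INTER_CUBIC),alpha=1.6)
a=np.vstack([np.hstack([f(t,300,165,100,75),f(s,280,195,100,75)]),np.hstack([f(t,415,205,120,90),f(s,288,308,120,90)])])
cv2.imwrite('pics/crop1.png',a)
E
```

```text
(no output)
```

View pics/crop1.png

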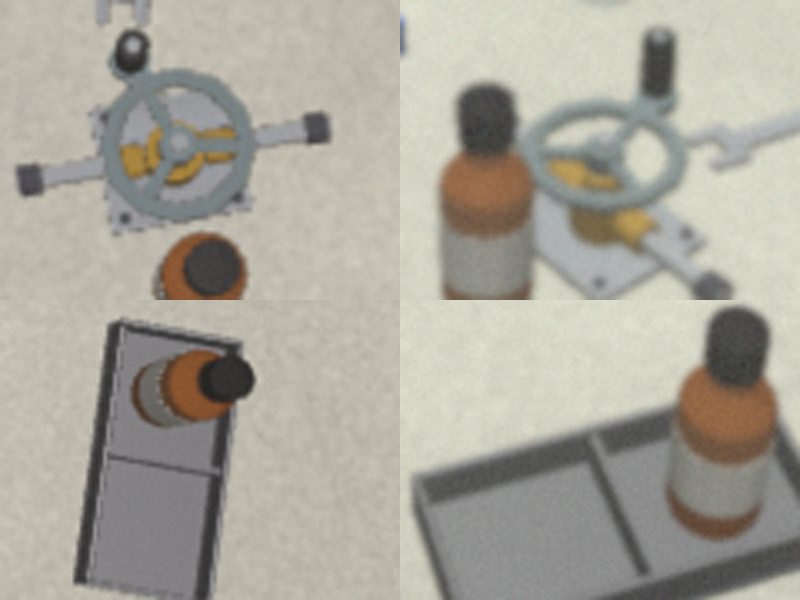

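Crop: the top view shows the handle top at (132,44), the hub at (179,143) and the cap centre at (212,267); the side view shows them at (659,36), (602,152) and (486,100). The tray divider runs (107,457)–(222,472) in the top view and (595,436)–(645,574) in the side view.

```bash
cat >> h.py <<'E'
def tri(p,a,q,b):
    f=lambda c,u:cv2.undistortPoints(np.array(u,float).reshape(-1,1,2),K(c),np.array(c['D'])).reshape(-1,2).T
    X=cv2.triangulatePoints(np.array(p['extrinsics'])[:3],np.array(q['extrinsics'])[:3],f(p,a),f(q,b)); return (X[:3]/X[3]).T
E
python3 - <<'E'
from h import *
t=shot('top');s=shot('side')
A=lambda u,v:(300+u/4-.37,165+v/4-.37)
B=lambda u,v:(280+(u-400)/4-.37,195+v/4-.37)
C=lambda u,v:(415+u*.3-.35,205+(v-300)*.3-.35)
D=lambda u,v:(288+(u-400)*.3-.35,308+(v-300)*.3-.35)
a=[A(132,44),A(179,143),A(212,267),C(107,457),C(222,472),C(229,378)]
b=[B(659,36),B(602,152),B(486,100),D(595,436),D(645,574),D(738,330)]
X=tri(t,a,s,b)
for n,x,u,v in zip(['handletop','hub','captop','div1','div2','sparecap'],X,a,b):
    print(n,x.round(4),'reproj',np.abs(pix(t,x)-u).max().round(1),np.abs(pix(s,x)-v).max().round(1))
print('pipe ends',onplane(t,[A(28,180),A(318,127)],.025).round(4))
r=onplane(t,[C(107,457),C(222,472),C(117,322),C(241,343),C(76,583)],.035).round(4);print('tray rim',r)
print('cap@.15',onplane(t,[A(212,267),C(229,378)],.15).round(4),'handle@.115',onplane(t,[A(132,44)],.115).round(4),'hub@.074',onplane(t,[A(179,143)],.07).round(4))
print('cap side@.15',onplane(s,[B(486,100)],.15),'bottle',[find(t,'bottle') for _ in range(1)],find(s,'bottle'))
h=np.array(ctrl.get_state()['tcp_rot']);
from scipy.spatial.transform import Rotation as R
print(R.from_quat(h).as_matrix().round(3))
E
```

```text
handletop [0.6615 0.0481 0.113 ] reproj 0.5 0.5
hub [0.6039 0.0153 0.0666] reproj 0.8 0.9
captop [0.5162 0.0021 0.1478] reproj 0.2 0.2
div1 [ 0.4722 -0.2665  0.0292] reproj 0.6 0.9
div2 [ 0.4537 -0.3581  0.0315] reproj 1.5 2.4
sparecap [ 0.5231 -0.3208  0.1506] reproj 0.2 0.2
pipe ends [[ 0.5869  0.1147  0.025 ]
 [ 0.6237 -0.0853  0.025 ]]
tray rim [[ 0.4704 -0.2639  0.035 ]
 [ 0.4576 -0.3585  0.035 ]
 [ 0.5808 -0.2775  0.035 ]
 [ 0.5632 -0.3808  0.035 ]
 [ 0.3701 -0.2343  0.035 ]]
cap@.15 [[ 0.5164  0.0022  0.15  ]
 [ 0.5236 -0.3212  0.15  ]] handle@.115 [[0.6623 0.0477 0.115 ]] hub@.074 [[0.6054 0.0147 0.07  ]]
cap side@.15 [[ 5.14408736e-01 -2.84191399e-04  1.50000000e-01]] bottle [[(0.66, [0.516, 0.005, 0.099])]] [(0.68, [0.509, -0.02, 0.083])]
[[-0.931  0.364  0.   ]
 [ 0.364  0.931 -0.   ]
 [-0.     0.    -1.   ]]
```

```bash
cat >> h.py <<'E'
from scipy.spatial.transform import Rotation as R
def to(*X):
    s=ctrl.get_state(); T=R.from_quat(s['tcp_rot'])
    print('t',round(s['time'],2),'eef',s['eef_pos'].round(4),'F',s['contact_force'].round(1),'op',round(s['opening'],3),'q1,6',s['qpos'][[0,5]].round(2),'yaw',T.as_euler('xyz',degrees=True).round(1))
    for x in X: print(x,(T.inv().apply(np.array(x)-s['eef_pos'])*1000).round(1).tolist())
E
python3 -c "
from h import *
to((.516,.002,.25),(.38,.315,.25))"
```

```text
t 1.1 eef [0.2458 0.6286 0.25  ] F [ 0.7 -0.6  0.1] op 1.001 q1,6 [ 1.05 -0.15] yaw [180.    0.  158.6]
(0.516, 0.002, 0.25) [-479.8, -485.2, 0.1]
(0.38, 0.315, 0.25) [-239.2, -243.2, 0.0]
```

Emit:
send_rows(rows="0 0 0 -30 -30 0 1;0 0 0 -74 -75 0 1;0 0 0 -118 -120 0 1;0 0 0 -162 -164 0 1;0 0 0 -206 -209 0 1;0 0 0 -250 -253 0 1;0 0 0 -294 -298 0 1;0 0 0 -338 -342 0 1", grip_force=40)

```text
time: 2.1
eef_pos: [0.4362, 0.186, 0.2505]
tcp_rot: [0.185, 0.983, 0.0, 0.001]
contact_force: [0.8, 0.7, 0.7]
opening: 0.998
finger_force: 0.0
```

```bash
python3 -c "
from h import *
to((.516,.002,.25))"
```

```text
t 2.1 eef [0.4362 0.186  0.2505] F [0.8 0.7 0.7] op 0.998 q1,6 [ 0.19 -1.01] yaw [1.800e+02 1.000e-01 1.587e+02]
(0.516, 0.002, 0.25) [-141.3, -142.3, 0.6]
```

Emit:
send_rows(rows="0 0 0 -40 -40 0 1;0 0 0 -80 -80 0 1;0 0 0 -120 -121 0 1;0 0 0 -140 -143 0 1;0 0 0 -140 -143 30 1;0 0 0 -140 -143 60 1;0 0 0 -140 -143 60 1")

```text
time: 2.98
eef_pos: [0.5122, 0.0039, 0.1874]
tcp_rot: [0.186, 0.983, 0.0, -0.003]
contact_force: [-0.6, -0.0, -0.1]
opening: 1.0
finger_force: 0.0
```

```bash
python3 -c "
from h import *
t=shot('top');s=shot('side')
f=lambda p,c,w,h:cv2.resize(p['color'][c[1]:c[1]+h,c[0]:c[0]+w],(400,300),interpolation=2)[:,:,::-1]
cv2.imwrite('pics/c2.png',cv2.convertScaleAbs(np.hstack([f(t,(300,165),100,75),f(s,(260,160),120,90)]),alpha=1.6))
to((.5155,.001,.135))"
```

```text
t 3.08 eef [0.5143 0.0037 0.1908] F [ 0.6 -0.2  0.4] op 1.001 q1,6 [-0.19 -1.39] yaw [180.    0.  158.6]
(0.5155, 0.001, 0.135) [-2.0, -2.1, 55.8]
```

View pics/c2.png

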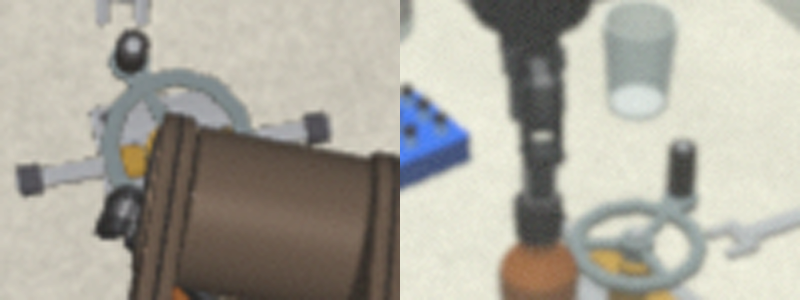

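The crop shows the fingers lined up with the cap at (540,220) in the side view, so I descend and grip.

Emit:
send_rows(rows="0 0 0 -2 -2 28 1;0 0 0 -2 -2 55 1;0 0 0 -2 -2 55 1;0 0 0 -2 -2 55 -1;0 0 0 -2 -2 55 -1;0 0 0 -2 -2 55 -1;0 0 0 -2 -2 55 -1;0 0 0 -2 -2 55 -1", grip_force=40)

```text
time: 4.08
eef_pos: [0.5161, 0.001, 0.1365]
tcp_rot: [0.185, 0.983, 0.0, 0.001]
contact_force: [-0.9, 1.3, 6.0]
opening: 0.385
finger_force: 40.0
```

Emit:
send_rows(rows="0 0 0 0 0 0 -1;0 0 0 0 0 0 -1;0 0 0 0 0 -15 -1;0 0 0 0 0 -30 -1;0 0 0 0 0 -50 -1;0 0 0 0 0 -70 -1;0 0 0 0 0 -70 -1")

```text
time: 4.95
eef_pos: [0.5162, 0.0008, 0.2074]
tcp_rot: [0.185, 0.983, -0.0, 0.002]
contact_force: [0.3, 0.0, -1.6]
opening: 0.389
finger_force: 40.0
```

```bash
python3 -c "
from h import *
t=shot('top');s=shot('side')
f=lambda p,c,w,h:cv2.resize(p['color'][c[1]:c[1]+h,c[0]:c[0]+w],(400,300),interpolation=2)[:,:,::-1]
cv2.imwrite('pics/c3.png',cv2.convertScaleAbs(np.hstack([f(t,(300,165),100,75),f(s,(240,160),120,90)]),alpha=1.6))
to((.412,-.300,.205),(.412,-.300,.145))"
```

```text
t 5.05 eef [0.5148 0.0011 0.2048] F [-0.3 -0.4 -2.1] op 0.385 q1,6 [-0.2  -1.39] yaw [-180.    -0.   158.6]
(0.412, -0.3, 0.205) [-14.0, -317.9, -0.2]
(0.412, -0.3, 0.145) [-14.0, -317.9, 59.8]
```

View pics/c3.png

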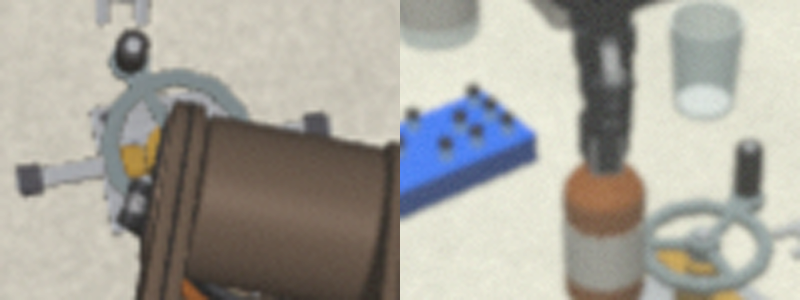

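Side crop: bottle lifted and hanging upright at (605,230). Now I carry it to the free cell.

Emit:
send_rows(rows="0 0 0 -1 -25 0 -1;0 0 0 -3 -70 0 -1;0 0 0 -5 -120 0 -1;0 0 0 -8 -170 0 -1;0 0 0 -10 -220 0 -1;0 0 0 -12 -270 0 -1;0 0 0 -14 -305 0 -1;0 0 0 -14 -318 0 -1")

```text
time: 6.05
eef_pos: [0.4111, -0.3012, 0.2037]
tcp_rot: [0.187, 0.982, 0.001, -0.001]
contact_force: [0.0, -0.0, -1.6]
opening: 0.386
finger_force: 40.3
```

Emit:
send_rows(rows="0 0 0 0 0 0 -1;0 0 0 0 0 15 -1;0 0 0 0 0 28 -1;0 0 0 0 0 28 -1")

```text
time: 6.55
eef_pos: [0.4116, -0.2983, 0.1746]
tcp_rot: [0.185, 0.983, 0.001, -0.002]
contact_force: [-0.5, -0.2, -1.1]
opening: 0.386
finger_force: 40.3
```

```bash
python3 -c "
from h import *
t=shot('top');s=shot('side')
f=lambda p,c,w,h:cv2.resize(p['color'][c[1]:c[1]+h,c[0]:c[0]+w],(400,300),interpolation=2)[:,:,::-1]
cv2.imwrite('pics/c4.png',cv2.convertScaleAbs(np.hstack([f(t,(415,205),120,90),f(s,(280,300),133,100)]),alpha=1.6))
to((.412,-.300,.1405))"
```

```text
t 6.65 eef [ 0.4124 -0.2996  0.1766] F [-0.4  0.7 -1.8] op 0.385 q1,6 [-0.83 -2.03] yaw [180.   -0.  158.7]
(0.412, -0.3, 0.1405) [0.2, -0.6, 36.1]
```

View pics/c4.png

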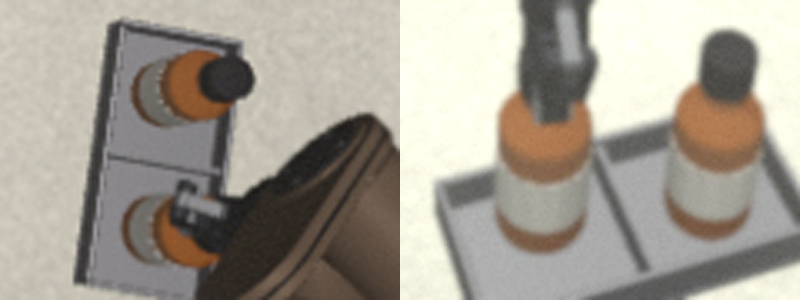

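Both views show the bottle upright over the empty cell (bottle at (545,170), cell spanning about (440,185)–(640,270)). Lowering it gently.

Emit:
send_rows(rows="0 0 0 0 0 14 -1;0 0 0 0 0 26 -1;0 0 0 0 0 33 -1;0 0 0 0 0 36 -1;0 0 0 0 0 36 -1;0 0 0 0 0 36 -1")

```text
time: 7.4
eef_pos: [0.4126, -0.3005, 0.1415]
tcp_rot: [0.185, 0.983, -0.0, 0.001]
contact_force: [0.6, 1.2, 0.7]
opening: 0.386
finger_force: 40.6
```

Force went from -1.8 to +0.7 N, so it is touching. One more millimetre, release and rise.

Emit:
send_rows(rows="0 0 0 0 0 1 -1;0 0 0 0 0 1 -1;0 0 0 0 0 1 0;0 0 0 0 0 1 1;0 0 0 0 0 1 1;0 0 0 0 0 1 1;0 0 0 0 0 1 1")

```text
time: 8.28
eef_pos: [0.4123, -0.3001, 0.1399]
tcp_rot: [0.185, 0.983, 0.0, -0.0]
contact_force: [-0.4, 1.1, 0.4]
opening: 1.002
finger_force: 0.0
```

Emit:
send_rows(rows="0 0 0 0 0 -15 1;0 0 0 0 0 -40 1;0 0 0 0 0 -80 1;0 0 0 0 0 -110 1;0 0 0 0 0 -110 1")

```text
time: 8.9
eef_pos: [0.4136, -0.3015, 0.2544]
tcp_rot: [0.185, 0.983, -0.002, 0.003]
contact_force: [-0.2, -0.4, -0.6]
opening: 1.004
finger_force: 0.0
```

```bash
python3 -c "
from h import *
to((.662,.048,.25),(.662,.048,.102))"
```

```text
t 8.9 eef [ 0.4136 -0.3015  0.2544] F [-0.2 -0.4 -0.6] op 1.004 q1,6 [-0.83 -2.03] yaw [-179.8    0.4  158.6]
(0.662, 0.048, 0.25) [-104.0, 416.0, 3.7]
(0.662, 0.048, 0.102) [-103.0, 416.5, 151.7]
```

Emit:
send_rows(rows="0 0 0 -8 30 0 1;0 0 0 -21 85 0 1;0 0 0 -35 140 0 1;0 0 0 -49 195 0 1;0 0 0 -62 250 0 1;0 0 0 -76 305 0 1;0 0 0 -90 360 0 1;0 0 0 -101 405 0 1")

```text
time: 9.9
eef_pos: [0.6542, 0.0423, 0.2484]
tcp_rot: [0.185, 0.983, -0.0, -0.001]
contact_force: [0.6, -0.4, -0.1]
opening: 0.998
finger_force: 0.0
```

Emit:
send_rows(rows="0 0 0 -3 11 0 1;0 0 0 -3 11 40 1;0 0 0 -3 11 80 1;0 0 0 -3 11 90 1;0 0 0 -3 11 90 1")

```text
time: 10.52
eef_pos: [0.6602, 0.0488, 0.1595]
tcp_rot: [0.186, 0.983, -0.0, -0.001]
contact_force: [-0.3, 0.4, 0.1]
opening: 1.004
finger_force: 0.0
```

```bash
python3 -c "
from h import *
t=shot('top');s=shot('side')
f=lambda p,c,w,h:cv2.resize(p['color'][c[1]:c[1]+h,c[0]:c[0]+w],(400,300),interpolation=2)[:,:,::-1]
g=lambda p,c,w,h:cv2.resize(p['color'][c[1]:c[1]+h,c[0]:c[0]+w],(400,300),interpolation=2)[:,:,::-1]
cv2.imwrite('pics/c5.png',cv2.convertScaleAbs(np.vstack([np.hstack([f(t,(290,145),120,90),f(s,(300,160),100,75)]),np.hstack([f(t,(415,205),120,90),f(s,(280,300),133,100)])]),alpha=1.6))
to((.662,.048,.102))"
```

```text
t 10.62 eef [0.6617 0.0489 0.1622] F [0.7 0.4 0.3] op 0.998 q1,6 [-0.08 -1.28] yaw [180.    0.2 158.6]
(0.662, 0.048, 0.102) [-0.4, -0.8, 60.2]
```

View pics/c5.png

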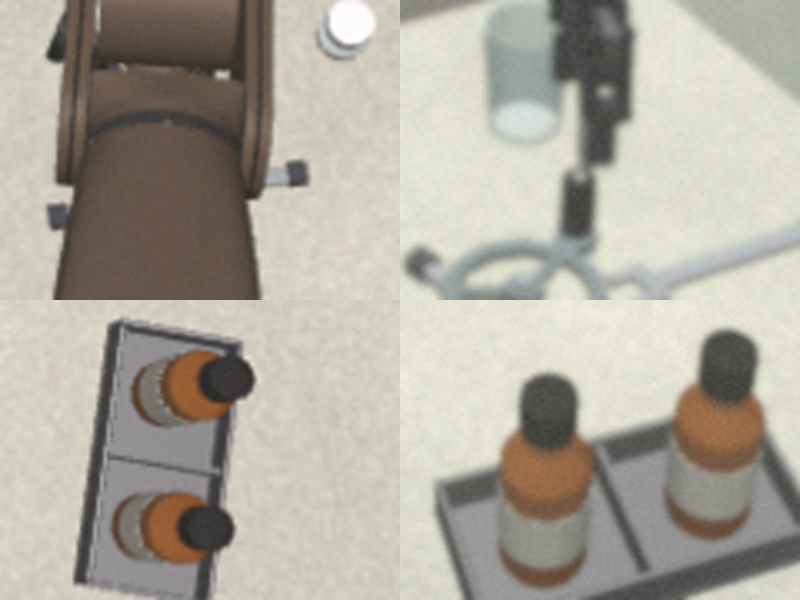

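The bottle stands upright in the tray (lower crops, (545,480)) and the handle (578,200) is beneath the open gripper. Descending to grip it.

Emit:
send_rows(rows="0 0 0 0 0 30 1;0 0 0 0 0 55 1;0 0 0 0 0 61 1;0 0 0 0 0 61 -1;0 0 0 0 0 61 -1;0 0 0 0 0 61 -1;0 0 0 0 0 61 -1;0 0 0 0 0 61 -1", grip_force=50)

```text
time: 11.62
eef_pos: [0.6611, 0.049, 0.1003]
tcp_rot: [0.185, 0.983, -0.0, 0.0]
contact_force: [-1.9, -1.8, 6.4]
opening: 0.246
finger_force: 48.8
```

Emit:
send_rows(rows="0 0 0 0 0 0 -1;0 0 0 0 0 0 -1;0 0 0 0 0 0 -1")

```text
time: 12.0
eef_pos: [0.6611, 0.049, 0.1003]
tcp_rot: [0.185, 0.983, -0.0, 0.0]
contact_force: [-2.5, -1.6, 5.5]
opening: 0.245
finger_force: 48.8
```

```bash
cat >> h.py <<'E'
def arc(a,degs,c=(.605,.015),r=.065):
    "tool shifts, from handle angle a (deg, world) on by each of degs"
    T=R.from_quat(ctrl.get_state()['tcp_rot']); P=lambda d:np.array([np.cos(np.radians(d)),np.sin(np.radians(d)),0])*r*1000
    print('; '.join('0 0 0 %.1f %.1f 0 -1'%tuple(T.inv().apply(P(a+d)-P(a))[:2]) for d in degs))
E
python3 -c "
from h import *
to((.662,.048,.102))
p=ctrl.get_state()['eef_pos'][:2]-[.605,.015];print(np.hypot(*p),np.degrees(np.arctan2(p[1],p[0])))
arc(29.5,[-4,-10,-18,-26,-34,-42,-50,-50])"
```

```text
t 12.0 eef [0.6611 0.049  0.1003] F [-2.5 -1.6  5.5] op 0.245 q1,6 [-0.08 -1.28] yaw [-1.800e+02  1.000e-01  1.587e+02]
(0.662, 0.048, 0.102) [-1.2, -0.6, -1.7]
0.06558692531373203 31.230278935997394
0 0 0 -3.4 -3.0 0 -1; 0 0 0 -8.1 -7.9 0 -1; 0 0 0 -13.6 -15.1 0 -1; 0 0 0 -17.9 -23.1 0 -1; 0 0 0 -21.2 -31.6 0 -1; 0 0 0 -23.2 -40.4 0 -1; 0 0 0 -24.0 -49.4 0 -1; 0 0 0 -24.0 -49.4 0 -1
```

Emit:
send_rows(rows="0 0 0 -3.4 -3 0 -1;0 0 0 -8 -8 0 -1;0 0 0 -13.6 -15 0 -1;0 0 0 -18 -23 0 -1;0 0 0 -21 -31.6 0 -1;0 0 0 -23 -40.4 0 -1;0 0 0 -24 -49.4 0 -1;0 0 0 -24 -49.4 0 -1")

```text
time: 13.0
eef_pos: [0.6665, -0.0075, 0.1004]
tcp_rot: [0.186, 0.983, -0.001, 0.002]
contact_force: [4.5, -2.4, 5.1]
opening: 0.246
finger_force: 49.0
```

```bash
cat >> h.py <<'E'
def st(c=(.605,.015)):
    s=ctrl.get_state();p=s['eef_pos'][:2]-c;a=np.degrees(np.arctan2(p[1],p[0]));F=s['contact_force']
    print('t',s['time'],'r',np.hypot(*p).round(4),'ang',a.round(2),'F',F.round(1),'Frad/tan',(F[:2]@p/np.hypot(*p)).round(1),((F[1]*p[0]-F[0]*p[1])/np.hypot(*p)).round(1),'z',s['eef_pos'][2].round(4))
    return a
E
python3 -c "
from h import *
a=st();arc(a,[-8,-20,-30,-40,-50,-60,-70,-70])"
```

```text
t 13.0 r 0.0655 ang -20.09 F [ 4.5 -2.4  5.1] Frad/tan 5.1 -0.7 z 0.1004
0 0 0 0.4 -9.1 0 -1; 0 0 0 3.4 -22.3 0 -1; 0 0 0 8.0 -32.7 0 -1; 0 0 0 14.3 -42.1 0 -1; 0 0 0 22.1 -50.3 0 -1; 0 0 0 31.2 -57.0 0 -1; 0 0 0 41.4 -62.0 0 -1; 0 0 0 41.4 -62.0 0 -1
```

Emit:
send_rows(rows="0 0 0 0.4 -9 0 -1;0 0 0 3.4 -22.3 0 -1;0 0 0 8 -32.7 0 -1;0 0 0 14.3 -42 0 -1;0 0 0 22 -50.3 0 -1;0 0 0 31 -57 0 -1;0 0 0 41.4 -62 0 -1;0 0 0 41.4 -62 0 -1")

```text
time: 14.0
eef_pos: [0.6033, -0.0499, 0.1003]
tcp_rot: [0.185, 0.983, -0.001, -0.0]
contact_force: [-1.8, -3.5, 9.6]
opening: 0.243
finger_force: 49.6
```

```bash
python3 -c "
from h import *
a=st();arc(a,[-8,-18,-28,-38,-48,-56,-62,-62])"
```

```text
t 14.0 r 0.0649 ang -91.53 F [-1.8 -3.5  9.6] Frad/tan 3.5 -1.7 z 0.1003
0 0 0 8.7 -2.5 0 -1; 0 0 0 20.0 -3.8 0 -1; 0 0 0 31.3 -3.2 0 -1; 0 0 0 42.3 -0.6 0 -1; 0 0 0 52.7 3.9 0 -1; 0 0 0 60.4 8.7 0 -1; 0 0 0 65.7 13.0 0 -1; 0 0 0 65.7 13.0 0 -1
```

Emit:
send_rows(rows="0 0 0 8.7 -2.5 0 -1;0 0 0 20 -3.8 0 -1;0 0 0 31.3 -3.2 -0.5 -1;0 0 0 42.3 -0.6 -0.5 -1;0 0 0 52.7 4 -0.5 -1;0 0 0 60.4 8.7 -0.5 -1;0 0 0 65.7 13 -0.5 -1;0 0 0 65.7 13 -0.5 -1")

```text
time: 15.0
eef_pos: [0.5468, -0.0126, 0.1003]
tcp_rot: [0.185, 0.983, -0.001, -0.001]
contact_force: [-2.8, 0.6, 8.1]
opening: 0.244
finger_force: 49.4
```

```bash
python3 -c "
from h import *
a=st();arc(a,[-3,-6,-9,-12,-15,-18,-21,-24])"
```

```text
t 15.0 r 0.0644 ang -154.63 F [-2.8  0.6  8.1] Frad/tan 2.2 -1.7 z 0.1003
0 0 0 2.4 2.4 0 -1; 0 0 0 4.7 4.9 0 -1; 0 0 0 6.9 7.6 0 -1; 0 0 0 8.9 10.3 0 -1; 0 0 0 10.7 13.1 0 -1; 0 0 0 12.4 16.1 0 -1; 0 0 0 14.0 19.1 0 -1; 0 0 0 15.4 22.2 0 -1
```

Emit:
send_rows(rows="0 0 0 2.4 2.4 0 -1;0 0 0 4.7 4.9 0 -1;0 0 0 6.9 7.6 0 -1;0 0 0 8.9 10.3 0 -1;0 0 0 10.7 13.1 0 -1;0 0 0 10.7 13.1 0 -1")

```text
time: 15.75
eef_pos: [0.5418, 0.0031, 0.1003]
tcp_rot: [0.185, 0.983, -0.001, -0.001]
contact_force: [-1.6, -1.1, 8.8]
opening: 0.241
finger_force: 49.4
```

```bash
python3 -c "
from h import *
a=st();arc(a,[-2,-4,-6,-8])"
```

```text
t 15.75 r 0.0643 ang -169.37 F [-1.6 -1.1  8.8] Frad/tan 1.8 0.8 z 0.1003
0 0 0 1.2 1.9 0 -1; 0 0 0 2.3 3.9 0 -1; 0 0 0 3.3 6.0 0 -1; 0 0 0 4.3 8.0 0 -1
```

Expected stop is near -169.6°; I press on and watch for the force to rise.

Emit:
send_rows(rows="0 0 0 1.2 1.9 0 -1;0 0 0 2.3 3.9 0 -1;0 0 0 2.3 3.9 0 -1;0 0 0 2.3 3.9 0 -1")

```text
time: 16.25
eef_pos: [0.5417, 0.0038, 0.1003]
tcp_rot: [0.184, 0.983, -0.005, 0.001]
contact_force: [-1.4, -13.1, 6.4]
opening: 0.24
finger_force: 49.5
```

```bash
python3 -c "
from h import *
a=st();arc(a,[-2,-4,-6,-8])"
```

```text
t 16.25 r 0.0643 ang -170.0 F [ -1.4 -13.1   6.4] Frad/tan 3.6 12.7 z 0.1003
0 0 0 1.1 2.0 0 -1; 0 0 0 2.2 4.0 0 -1; 0 0 0 3.2 6.0 0 -1; 0 0 0 4.1 8.1 0 -1
```

The stop is found: 12.7 N tangential at -170°, where the text puts it. Now two full turns counterclockwise.

```bash
python3 -c "
from h import *
arc(-174,[5,14,26,39,52,65,78,90])"
```

```text
0 0 0 -2.8 -4.9 0 -1; 0 0 0 -8.9 -13.1 0 -1; 0 0 0 -18.9 -22.3 0 -1; 0 0 0 -31.6 -29.7 0 -1; 0 0 0 -45.6 -34.1 0 -1; 0 0 0 -60.3 -35.2 0 -1; 0 0 0 -74.9 -33.0 0 -1; 0 0 0 -87.5 -28.1 0 -1
```

Emit:
send_rows(rows="0 0 0 -2.8 -4.9 0 -1;0 0 0 -8.9 -13 0 -1;0 0 0 -19 -22.3 0 -1;0 0 0 -31.6 -29.7 0 -1;0 0 0 -45.6 -34 0 -1;0 0 0 -60.3 -35.2 0 -1;0 0 0 -75 -33 0 -1;0 0 0 -87.5 -28 0 -1")

```text
time: 17.25
eef_pos: [0.6123, -0.0498, 0.1002]
tcp_rot: [0.186, 0.983, 0.0, -0.002]
contact_force: [-2.8, 3.4, 9.7]
opening: 0.239
finger_force: 50.0
```

```bash
python3 -c "
from h import *
a=st()
arc(-84,[13*i for i in range(1,9)])
arc(20,[13*i for i in range(1,9)])"
```

```text
t 17.25 r 0.0652 ang -83.55 F [-2.8  3.4  9.7] Frad/tan -3.7 -2.4 z 0.1002
0 0 0 -12.2 8.2 0 -1; 0 0 0 -22.3 18.9 0 -1; 0 0 0 -29.7 31.7 0 -1; 0 0 0 -34.0 45.7 0 -1; 0 0 0 -35.0 60.4 0 -1; 0 0 0 -32.8 75.0 0 -1; 0 0 0 -27.3 88.6 0 -1; 0 0 0 -18.9 100.7 0 -1
0 0 0 10.9 9.9 0 -1; 0 0 0 23.8 17.0 0 -1; 0 0 0 37.9 21.1 0 -1; 0 0 0 52.6 21.9 0 -1; 0 0 0 67.1 19.4 0 -1; 0 0 0 80.7 13.7 0 -1; 0 0 0 92.6 5.0 0 -1; 0 0 0 102.3 -6.1 0 -1
```

Emit:
send_rows(rows="0 0 0 -12.2 8.2 0 -1;0 0 0 -22.3 19 0 -1;0 0 0 -29.7 31.7 0 -1;0 0 0 -34 45.7 0 -1;0 0 0 -35 60.4 0 -1;0 0 0 -32.8 75 0 -1;0 0 0 -27.3 88.6 0 -1;0 0 0 -19 100.7 0 -1")

```text
time: 18.25
eef_pos: [0.6672, 0.0361, 0.1003]
tcp_rot: [0.185, 0.983, -0.001, 0.0]
contact_force: [-1.5, -3.3, 7.8]
opening: 0.246
finger_force: 49.8
```

```bash
python3 -c "
from h import *
a=st()"
```

```text
t 18.25 r 0.0657 ang 18.72 F [-1.5 -3.3  7.8] Frad/tan -2.4 -2.7 z 0.1003
```

Tracking well. Next 104° (from 20° to 124°), then on to 228°.

Emit:
send_rows(rows="0 0 0 10.9 9.9 0 -1;0 0 0 23.8 17 0 -1;0 0 0 37.9 21 0 -1;0 0 0 52.6 21.9 0 -1;0 0 0 67 19.4 0 -1;0 0 0 80.7 13.7 0 -1;0 0 0 92.6 5 0 -1;0 0 0 102.3 -6 0 -1")

```text
time: 19.25
eef_pos: [0.5696, 0.0691, 0.1003]
tcp_rot: [0.185, 0.983, 0.0, 0.001]
contact_force: [2.9, -0.1, 6.7]
opening: 0.244
finger_force: 49.6
```

```bash
python3 -c "
from h import *
a=st()
for b in (124,228,332,76,180): arc(b,[13*i for i in range(1,9)])"
```

```text
t 19.25 r 0.0647 ang 123.2 F [ 2.9 -0.1  6.7] Frad/tan -1.6 -2.4 z 0.1003
0 0 0 6.9 -13.0 0 -1; 0 0 0 10.8 -27.2 0 -1; 0 0 0 11.3 -41.9 0 -1; 0 0 0 8.6 -56.3 0 -1; 0 0 0 2.6 -69.8 0 -1; 0 0 0 -6.2 -81.6 0 -1; 0 0 0 -17.5 -91.1 0 -1; 0 0 0 -30.6 -97.8 0 -1
0 0 0 -14.3 -3.6 0 -1; 0 0 0 -29.0 -3.9 0 -1; 0 0 0 -43.4 -0.9 0 -1; 0 0 0 -56.7 5.3 0 -1; 0 0 0 -68.4 14.3 0 -1; 0 0 0 -77.7 25.8 0 -1; 0 0 0 -84.1 39.0 0 -1; 0 0 0 -87.5 53.3 0 -1
0 0 0 -0.0 14.7 0 -1; 0 0 0 3.2 29.1 0 -1; 0 0 0 9.7 42.3 0 -1; 0 0 0 18.9 53.8 0 -1; 0 0 0 30.5 62.9 0 -1; 0 0 0 43.8 69.1 0 -1; 0 0 0 58.2 72.2 0 -1; 0 0 0 72.9 72.0 0 -1
0 0 0 14.3 -3.5 0 -1; 0 0 0 27.4 -10.2 0 -1; 0 0 0 38.7 -19.6 0 -1; 0 0 0 47.6 -31.3 0 -1; 0 0 0 53.6 -44.8 0 -1; 0 0 0 56.5 -59.2 0 -1; 0 0 0 56.0 -73.9 0 -1; 0 0 0 52.2 -88.1 0 -1
0 0 0 -6.9 -13.0 0 -1; 0 0 0 -16.5 -24.1 0 -1; 0 0 0 -28.4 -32.8 0 -1; 0 0 0 -41.9 -38.6 0 -1; 0 0 0 -56.4 -41.2 0 -1; 0 0 0 -71.1 -40.5 0 -1; 0 0 0 -85.3 -36.4 0 -1; 0 0 0 -98.1 -29.3 0 -1
```

Emit:
send_rows(rows="0 0 0 6.9 -13 0 -1;0 0 0 10.8 -27.2 0 -1;0 0 0 11.3 -42 0 -1;0 0 0 8.6 -56.3 0 -1;0 0 0 2.6 -69.8 0 -1;0 0 0 -6.2 -81.6 0 -1;0 0 0 -17.5 -91 0 -1;0 0 0 -30.6 -97.8 0 -1")

```text
time: 20.25
eef_pos: [0.5621, -0.0334, 0.1002]
tcp_rot: [0.186, 0.983, 0.0, -0.001]
contact_force: [1.0, 3.5, 9.0]
opening: 0.245
finger_force: 49.9
```

Emit:
send_rows(rows="0 0 0 -14.3 -3.6 0 -1;0 0 0 -29 -3.9 0 -1;0 0 0 -43.4 -1 0 -1;0 0 0 -56.7 5.3 0 -1;0 0 0 -68.4 14.3 0 -1;0 0 0 -77.7 25.8 0 -1;0 0 0 -84 39 0 -1;0 0 0 -87.5 53.3 0 -1")

```text
time: 21.25
eef_pos: [0.6628, -0.0162, 0.1003]
tcp_rot: [0.185, 0.983, -0.001, -0.002]
contact_force: [-4.3, 0.1, 10.2]
opening: 0.241
finger_force: 50.0
```

```bash
python3 -c "
from h import *
a=st()"
```

```text
t 21.25 r 0.0657 ang -28.37 F [-4.3  0.1 10.2] Frad/tan -3.8 -1.9 z 0.1003
```

Emit:
send_rows(rows="0 0 0 0 14.7 0 -1;0 0 0 3.2 29 0 -1;0 0 0 9.7 42.3 0 -1;0 0 0 19 53.8 0 -1;0 0 0 30.5 63 0 -1;0 0 0 43.8 69 0 -1;0 0 0 58.2 72.2 0 -1;0 0 0 73 72 0 -1")

```text
time: 22.25
eef_pos: [0.6221, 0.0779, 0.1003]
tcp_rot: [0.185, 0.983, -0.0, 0.001]
contact_force: [1.4, -2.1, 6.1]
opening: 0.244
finger_force: 49.5
```

Emit:
send_rows(rows="0 0 0 14.3 -3.5 0 -1;0 0 0 27.4 -10.2 0 -1;0 0 0 38.7 -19.6 0 -1;0 0 0 47.6 -31.3 0 -1;0 0 0 53.6 -44.8 0 -1;0 0 0 56.5 -59.2 0 -1;0 0 0 56 -74 0 -1;0 0 0 52.2 -88 0 -1")

```text
time: 23.25
eef_pos: [0.5406, 0.0152, 0.1003]
tcp_rot: [0.185, 0.983, 0.0, -0.0]
contact_force: [2.4, 2.0, 6.7]
opening: 0.24
finger_force: 49.7
```

```bash
python3 -c "
from h import *
a=st();arc(180,[4,8,11,11,11])"
```

```text
t 23.25 r 0.0644 ang 179.87 F [2.4 2.  6.7] Frad/tan -2.4 -2.0 z 0.1003
0 0 0 -1.8 -4.2 0 -1; 0 0 0 -3.9 -8.2 0 -1; 0 0 0 -5.6 -11.1 0 -1; 0 0 0 -5.6 -11.1 0 -1; 0 0 0 -5.6 -11.1 0 -1
```

Emit:
send_rows(rows="0 0 0 -1.8 -4.2 0 -1;0 0 0 -3.6 -7.6 0 -1;0 0 0 -5.1 -10.4 0 -1;0 0 0 -5.1 -10.4 0 -1;0 0 0 -5.1 -10.4 0 -1;0 0 0 -5.1 -10.4 0 -1")

```text
time: 24.0
eef_pos: [0.5417, 0.0033, 0.1002]
tcp_rot: [0.185, 0.983, -0.0, -0.001]
contact_force: [-0.5, -0.5, 8.9]
opening: 0.247
finger_force: 49.7
```

```bash
python3 -c "
from h import *
a=st()
t=shot('top');s=shot('side')
f=lambda p,c,w,h:cv2.resize(p['color'][c[1]:c[1]+h,c[0]:c[0]+w],(400,300),interpolation=2)[:,:,::-1]
cv2.imwrite('pics/c6.png',cv2.convertScaleAbs(np.vstack([np.hstack([f(t,(220,105),320,240),f(s,(290,180),100,75)]),np.hstack([f(t,(415,205),120,90),f(s,(200,110),320,240)])]),alpha=1.6))"
```

```text
t 24.0 r 0.0644 ang -169.5 F [-0.5 -0.5  8.9] Frad/tan 0.5 0.4 z 0.1002
```

View pics/c6.png

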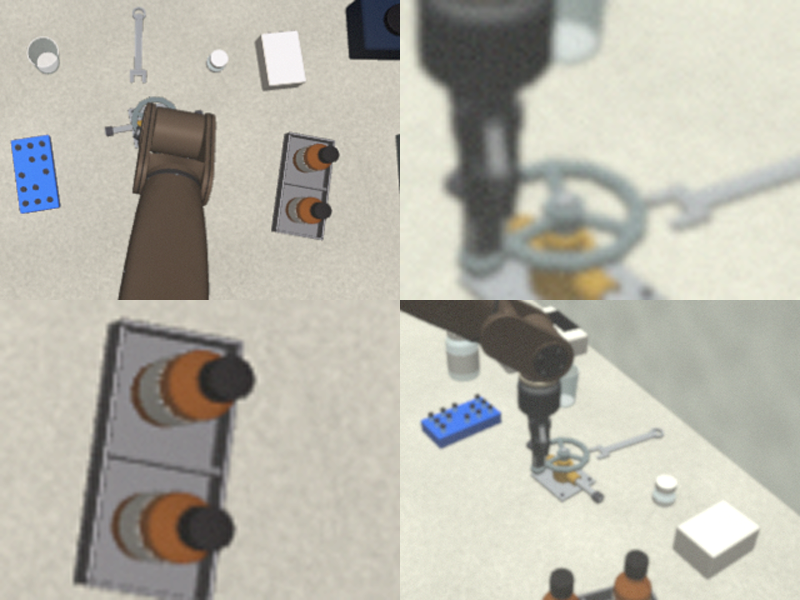

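The lug and handle are at the -x side under the gripper (480,265), and the wheel is exactly 720° open from the stop (-170.0° at the stop, -169.5° now). Both bottles stand in the tray and nothing else has moved.

```bash
python3 -c "
from h import *
print(abs(ctrl.get_state()['dq']).max(),ctrl.sign_off())"
```

```text
the job is handed in; nothing more can be done
0.0008095428562238514 None
```

The job is handed in at 24 s: the bottle stands in the empty tray cell, and the valve was closed to its stop, then opened two full turns (handle within about 1° of its stop position by arm readings), with the gripper still holding the handle.

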